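# Pry the sprung retaining ring off the spool spindle

### The arm

A 6-joint arm with a two-finger parallel gripper is mounted at the origin on a cart in front of the work surface, level with it; the furniture and walls round the work are solid. World frame = base frame: x ahead of the robot, y to its left, z up, the work surface at z = 0. Lengths are in m, angles in rad, forces in N, time in s.
With the tool pointing down it reaches from about 0.3 to 0.875 m from the base axis. Payload 6.4 kg.
Tool frame: the origin (TCP) lies between the finger pads; the fingertips stand ctrl.tip_extent ahead of it and the grasp point (between the pads) is the TCP (ctrl.tip_extent is the distance from the TCP to the fingertips, in m); z points along the fingers, y is the line along which they close (so a half turn about z gives the same grasp; the last joint's range is limited). The gripper opens to 85 mm and grips with 20 to 120 N. Pads are 22 mm wide; open, the fingers measure 114 mm over their backs; the gripper's body (76 mm by 85 mm) begins 54 mm behind the grasp point. The pads swing forward as they close: fully open they stand 13 mm farther back than shut.
Start: joints at [-1.359, 0.181, 1.607, -0, 1.354, -0.206], TCP at [0.233, -0.526, 0.25] pointing down, gripper open.
Joint ranges: [-2.99, 2.99], [-0.89, 2.07], [0.3, 2.58], [-1.14, 4.28], [0, 2.63], [-3.12, 3.12]. Speed limits (rad/s): [2.57, 2.57, 3.01, 3.14, 3.14, 3.14].

### API

Orientations are given as a unit quaternion [w, x, y, z].
In Python, from bench import ctrl gives the robot as it stands.
- The arm moves only by the tool send_rows, never from a script. Its arguments are lists of equal length, an entry for each row: "dr": the turn, a rotation vector about the tool's x, y, z in units of 6 degrees (1.0 is 6 degrees), a list of three; "xyz": the shift along the tool's x, y, z in cm, a list of three; "jaw": the opening in per cent of the stroke, from 0 (shut) to 100 (fully open). In form: {"dr": [[wx, wy, wz], ...], "xyz": [[dx, dy, dz], ...], "jaw": [jaw, ...]}. A call has exactly 8 rows; each row is the pose to reach, as a shift and turn from the pose commanded when the call began, along the tool's axes at that moment; what a row does not reach only later rows make up. A row lasts 1/8 s, in which the tool goes at most 62.5 mm and 10.7 degrees, less where a joint would pass 70% of its speed; a pose out of reach is approached as far as the arm can. A call with a gripper value outside its range is refused whole. The fingers move at their own pace and stop on an object; the grip force is fixed at half the most. Time passes only in rows, so rows that repeat a pose let the fingers close, or fill a call up. It gives the time, the measured TCP pose, the force, the opening and the grip force at its end, in the units of the state.
- ctrl.get_obs(): the state, without advancing time (a new reading comes with each control period).
- ctrl.camera(name): name is "scene" or "top"; returns the picture (420x560x3 uint8, red, green, blue); there is no depth.
- ctrl.calibration(name): a dict with "camera_matrix" (3x3 intrinsics, pixels), "D" ([k1, k2, p1, p2, k3] as OpenCV has them; the pictures are not rectified), "world_from_camera" (4x4, takes a point from camera to world coordinates). Camera axes: x right, y up, looking along -z (the intrinsics and any distortion apply to the point x, -y, -z); pixel columns grow to the right and rows downward; lengths in m; the calibration is good to about 2 mm. A picture is of the moment at which its call begins. calibration takes no time and is no camera call.
- ctrl.hand_in(): hands the job in; it is judged then, once.
The state is a dict: "time_s": time; "q": joint angles; "dq": joint speeds; "joint_efforts": joint torques, N m; "eef_pos": TCP position; "eef_rot": TCP orientation; "wrist_force": force on the tool from outside, world axes, zero at the start; "torque": the same for the moment, N m; "opening": opening from 0.0 (shut) to 1.0 (fully open); "grasp_force": force on a finger pad.
Only numpy, scipy, OpenCV 4.12 (cv2) and the standard library are available. Lean on these libraries where they do the work, as an engineer would, in place of code of your own. Each camera call takes 0.05 s, during which the arm holds its last target. There are 200 camera calls.

### The job

Take the hooked pick from its wooden rest and put its hook down into the eye of the sprung wire ring that sits in the groove of the spool spindle. Press the sprung dish under it gently down to its stop, so that its two locking lugs sink below the ring's ears, and, keeping it pressed, pry the ring straight out, eye first, without forcing it, until it has snapped clear of the shaft and lies loose in the dish; keep the gripper off the ring. Then lay the pick back in its rest and let go.

Things in the scene. Friction and masses are not known exactly. Their poses are not given: they have to be found in the camera images.
- pick: Hooked pick, 80 g: dark wooden handle, square 16 x 16 mm, 86 mm long, then a 4.4 mm steel shank, its end bent straight down. Origin: handle's centre, half-way up (grasp here); x along the handle to the hook, z up. Handle from x = -45 to +41 mm. Starts level in its rest, 55 mm above the table. Loads on its tip tend to pitch it in the fingers and lift the tip: grip it with 50 N or more.
- pick_tip (a point): The rounded lower end of the pick's hook (4.4 mm diameter), 80 mm ahead of the handle's centre and 28 mm below it. Axes as those of the pick.
- rest: Fixed wooden rest: foot 124 x 60 x 8 mm, two notched uprights 36 mm wide, 12 mm thick: 36 mm behind the origin for the handle (notch floor 47 mm up, 19 mm wide, mouth 37), 54 mm ahead for the shank (53 mm up, 8 mm, mouth 26); tops 62 and 68 mm up. Origin on the table under the handle's middle; x to the hook, z up. The pick lies 55 mm above it, x along x.
- stand: Spool spindle, fixed to the table: round foot 110 mm across, a column 26 mm across up to 40 mm, round it the sprung dish. Origin on the table on the spindle's axis, z up, x as the ring's at the start. Above the column the shaft is 16 mm across up to 46 mm (the groove with the ring), then a head 22 mm across up to 55 mm. More than 8 N on it, or on the dish at its stop, is too much.
- shaft (a point): Point on the spindle's axis, level with the dish's floor (40 mm up), z up. The dish: 120 mm across, floor 107 mm, rim 6 mm over the floor. 1.5 N starts it down, 4.5 N brings it to its stop, 4 mm down; it springs back. Two lugs on its floor, 4.4 mm high, stand before the ring's ears: they let the ring pass only with the dish almost at its stop, kept so for the ring's first 9 mm.
- clip: Sprung ring of 4.4 mm steel wire, 30 g, 40 mm over its two ears (10 mm to -x). Origin: centre, underside; at first on the spindle's axis, 40 mm up on the column (not sinking with the dish); z up. Eye on -x, two sprung arms grip the shaft and open to +x. It comes off along its -x: 9 to 15 N, peak within 8 mm, then a drop as it snaps past; clear after 18 mm, at the rim after 28. Over 24 N bends it.
- ring_eye (a point): Centre of the ring's eye, half-way up the wire, 16.4 mm from the ring's centre towards its -x. The opening is 8.8 mm long (x) and about 12 mm wide (y) and goes through to the dish's floor. Axes as those of the ring.

How it is judged:
On the way, in this order (a step that is already met when the one before it is completed fails the run):
1. the pick is lifted out of its rest (z of pick in the frame of rest above 0.08 m), for 0.1 s.
2. the pick's hook stands in the ring's eye and pulls on the ring, still on the shaft (horizontal distance between pick_tip and ring_eye below 0.009 m and z of pick_tip in the frame of shaft below 0.003 m and contact force between pick and clip above 3 N and horizontal distance between clip and shaft below 0.007 m), for 0.05 s.
3. the ring has been drawn clear of the shaft by the pick (horizontal distance between clip and shaft above 0.018 m and horizontal distance between pick_tip and ring_eye below 0.012 m), for 0.05 s.
At the end, for the whole second after the job is handed in: The ring lies at rest in the dish, its centre 18 to 50 mm from the spindle's axis (clear of the shaft); the pick lies at rest in both notches of its rest, within 15 mm of its place along and across, 50 to 61 mm up and within 0.15 rad of the rest's line (horizontal distance between clip and shaft between 0.018 and 0.05 m and z of clip in the frame of shaft between -0.008 and 0.012 m and linear speed of each of clip, pick below 0.02 m/s and horizontal distance between pick and rest below 0.015 m and z of pick in the frame of rest between 0.05 and 0.061 m and angle between the x axis of pick and the x axis of rest, either way round below 0.15 rad); the robot touches nothing.
It fails at once if the pick presses on the spindle or its dish with more than 8 N (contact force between pick and stand above 8 N).
It fails at once if the pick pulls on the ring with more than 24 N (contact force between pick and clip above 24 N).
It fails at once if the ring is driven into the dish or its rim with more than 25 N once off the shaft (horizontal distance between clip and shaft above 0.022 m and contact force between clip and stand above 25 N).
It fails at once if the gripper touches the ring (contact force between the fingers and clip above 0.5 N).
It also fails if it takes over 61 s, if anything falls off the work surface, if the arm or the gripper's body presses on something with over 40 N, if the wrist force passes 120 N, or if a joint passes its speed limit or range.

## Working session

There is one attempt and no reset: what is moved stays moved. The work goes in short steps, Python scripts to look and compute and a tool call to move; the robot and the scene stay as the last step left them, time stands still between calls to the robot, and variables do not carry over. Pictures are saved under pics/ and viewed, at most 12 in all, crops included, and the job is handed in when it is done.

Besides the shell and the picture viewer there is one more tool, called after ">>>" as a command line: name --argument value ..., lists and objects as JSON in quotes. send_rows: Moves the arm, as the interface text tells. Its arguments: {"type":"object","properties":{"dr":{"type":"array","items":{"type":"array","items":{"type":"number"}}},"xyz":{"type":"array","items":{"type":"array","items":{"type":"number"}}},"jaw":{"type":"array","items":{"type":"number"}}},"required":["dr","xyz","jaw"]}

```bash
mkdir -p pics; ls; python3 - <<'E'
from bench import ctrl
import cv2
for n in("scene","top"):
    cv2.imwrite(f"pics/{n}0.png",ctrl.camera(n)[:,:,::-1])
    c=ctrl.calibration(n);print(n,c)
o=ctrl.get_obs();print({k:o[k] for k in("time_s","eef_pos","eef_rot","wrist_force","opening")},ctrl.tip_extent)
E
```

```text
pics
scene {'camera_matrix': array([[533.75524731,   0.        , 278.84391083],
       [  0.        , 533.75524731, 205.65636007],
       [  0.        ,   0.        ,   1.        ]]), 'D': array([-0.14903899,  0.        ,  0.        ,  0.        ,  0.        ]), 'world_from_camera': array([[-0.76522728,  0.49366177, -0.41318915,  0.16704885],
       [-0.64347476, -0.56743591,  0.51376718,  0.4263554 ],
       [ 0.01916885,  0.65902545,  0.75187632,  0.73957471],
       [ 0.        ,  0.        ,  0.        ,  1.        ]])}
top {'camera_matrix': array([[537.40507466,   0.        , 277.91590289],
       [  0.        , 537.40507466, 209.2930517 ],
       [  0.        ,   0.        ,   1.        ]]), 'D': array([0.00555953, 0.        , 0.        , 0.        , 0.        ]), 'world_from_camera': array([[-0.01583798,  0.99310152, -0.11618316,  0.45000557],
       [-0.99977336, -0.01738234, -0.01229122, -0.03873367],
       [-0.01422596,  0.11596216,  0.99315175,  0.91688779],
       [ 0.        ,  0.        ,  0.        ,  1.        ]])}
{'time_s': 0.1, 'eef_pos': array([ 0.23322539, -0.52507411,  0.24947771]), 'eef_rot': array([-7.78264691e-04,  9.78259969e-01,  2.07380877e-01, -6.98089711e-07]), 'wrist_force': array([-1.04604053,  0.17189578,  0.0249891 ]), 'opening': 1.0018826430679177} 0.019
```

View pics/scene0.png

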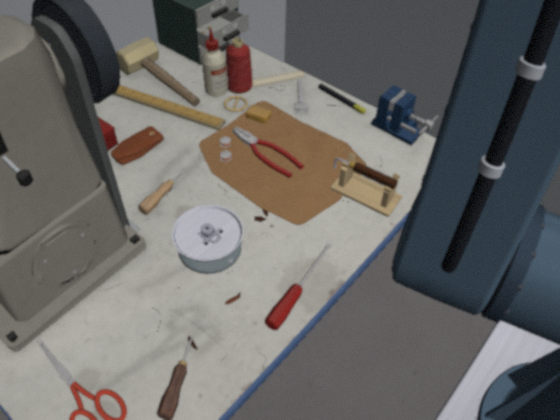

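View pics/top0.png

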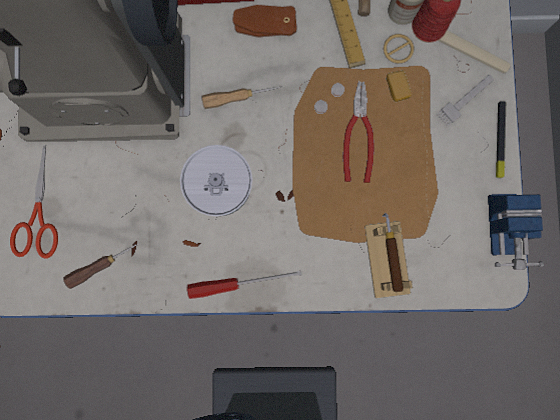

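The stand is at top-view px (216,181) and scene px (209,236). The rest with the pick is at top px (390,260) and scene px (368,180), with the hook toward image-up (+x). I'll magnify both.

```bash
cat > h.py <<'E'
import numpy as np,cv2
from bench import ctrl
def ray(n,uv):
    c=ctrl.calibration(n);p=cv2.undistortPoints(np.array([[uv]],float),c["camera_matrix"],c["D"])[0,0]
    T=c["world_from_camera"];d=T[:3,:3]@np.array([p[0],-p[1],-1]);return T[:3,3],d/np.linalg.norm(d)
def onz(n,uv,z):
    o,d=ray(n,uv);return o+d*(z-o[2])/d[2]
def tri(a,b):
    o1,d1=ray("top",a);o2,d2=ray("scene",b)
    s=np.linalg.lstsq(np.c_[d1,-d2],o2-o1,rcond=None)[0];p,q=o1+s[0]*d1,o2+s[1]*d2
    return (p+q)/2,np.linalg.norm(p-q)
def px(n,P):
    c=ctrl.calibration(n);T=np.linalg.inv(c["world_from_camera"]);X=T[:3,:3]@np.array(P,float)+T[:3,3]
    return cv2.projectPoints(np.array([[X[0],-X[1],-X[2]]]),np.zeros(3),np.zeros(3),c["camera_matrix"],c["D"])[0].ravel()
def crop(im,x,y,w,h,s):
    return cv2.resize(im[y:y+h,x:x+w],None,fx=s,fy=s,interpolation=cv2.INTER_CUBIC)
E
python3 - <<'E'
from h import *
t=cv2.imread("pics/top0.png");s=cv2.imread("pics/scene0.png")
a=np.hstack([crop(t,176,141,80,80,5),crop(s,169,196,80,80,5)])
b=np.hstack([crop(t,350,205,80,100,4)[:,:],crop(s,325,145,80,100,4)])
b=cv2.resize(b,(480,300))
a=cv2.resize(a,(600,300));
cv2.imwrite("pics/c1.png",np.vstack([a,np.pad(b,((0,0),(0,120),(0,0)))]))
# rim ellipse centre: white-bluish dish in top
hsv=cv2.cvtColor(t,cv2.COLOR_BGR2HSV)
# handle
m=((hsv[...,2]<110)&(hsv[...,1]>80)).astype(np.uint8);m[:215]=0;m[300:]=0;m[:,:378]=0;m[:,412:]=0
k=max(cv2.findContours(m,0,1)[0],key=cv2.contourArea);print(cv2.minAreaRect(k),cv2.contourArea(k))
print(cv2.boxPoints(cv2.minAreaRect(k)))
g=cv2.GaussianBlur(cv2.cvtColor(t,6),(3,3),0)
print(cv2.HoughCircles(g[130:235,165:265],cv2.HOUGH_GRADIENT,1,20,param1=80,param2=15,minRadius=28,maxRadius=40))
E
```

```text
((395.1731262207031, 259.8653869628906), (63.34551239013672, 16.86598777770996), 78.69007110595703) 534.5
[[380.69235 230.46153]
 [397.2308  227.15385]
 [409.6539  289.26923]
 [393.11545 292.5769 ]]
[[[49.5 50.5 33.5]]]
```

View pics/c1.png

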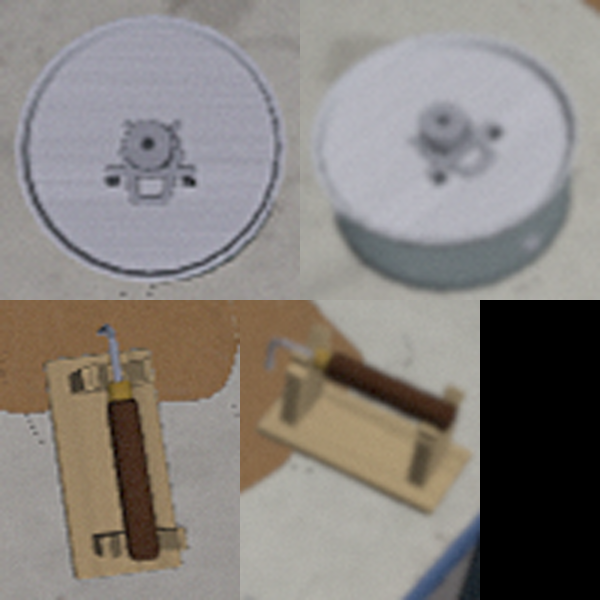

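The dish fills the top-left crop. The spindle head is at top px ≈(215.5,179.1), the eye at ≈(215.7,190.9), and the lugs sit either side of the eye, so the ring's -x points image-down (world -x). The pick lies in both notches; its handle runs from px (398.3,291) to (390.7,238.3).

```bash
python3 - <<'E'
from h import *
H=onz("top",(215.5,179.1),.055);E=onz("top",(215.7,190.9),.0422);R=onz("top",(214.5,180.5),.046)
print("head",H,"eye",E,"rim",R,"d",np.linalg.norm((H-E)[:2]))
# scene crops 3.75 for stand, 3 for rest
print("tri head",tri((215.5,179.1),(169+441/3.75,196+119/3.75)),"eye",tri((215.7,190.9),(169+474/3.75,196+160/3.75)))
L1=onz("top",(176+112/3.75,141+181/3.75),.0444);L2=onz("top",(176+188/3.75,141+181/3.75),.0444);print("lugs",L1,L2,(L1+L2)/2)
a=onz("top",(398.3,291),.063);b=onz("top",(390.7,238.3),.063);print("handle",a,b,np.linalg.norm(a-b),np.arctan2(*(b-a)[1::-1]))
tip=onz("top",(350+106/3,205+30/3),.055);print("hook bend",tip)
f=[onz("top",(350+x/3,205+(y-300)/3),.008) for x,y in((45,365),(152,350),(183,568),(77,578))];print("foot",f,np.mean(f,0))
E
```

```text
head [0.60209629 0.07276284 0.055     ] eye [0.58463912 0.07413604 0.0422    ] rim [0.60138087 0.07557979 0.046     ] d 0.01751109724652932
tri head (array([0.53389199, 0.04077143, 0.11616605]), np.float64(0.12179249600159449)) eye (array([0.51641923, 0.04212446, 0.10530086]), np.float64(0.12413598862693313))
lugs [0.58730723 0.09004335 0.0444    ] [0.58670664 0.05666746 0.0444    ] [0.58700694 0.0733554  0.0444    ]
handle [ 0.41775807 -0.21468438  0.063     ] [ 0.50049508 -0.20615293  0.063     ] 0.08317570694212227 0.10275215485296199
hook bend [ 0.53857262 -0.20062829  0.055     ]
foot [array([ 0.52415365, -0.174385  ,  0.008     ]), array([ 0.53161547, -0.23487596,  0.008     ]), array([ 0.40987847, -0.2468586 ,  0.008     ]), array([ 0.40526627, -0.18798464,  0.008     ])] [ 0.46772846 -0.21102605  0.008     ]
```

```bash
cat >> h.py <<'E'
from scipy.spatial.transform import Rotation as Ro
def Q(q): return Ro.from_quat(q,scalar_first=True)
def goal(P,yaw):
    "shift (cm) and turn (6 deg) from the measured pose to TCP P, tool x along world yaw, pointing down"
    o=ctrl.get_obs();R=Q(o["eef_rot"]);G=Ro.from_euler("z",yaw)*Ro.from_euler("x",np.pi)
    print("xyz",np.round(R.inv().apply(np.array(P)-o["eef_pos"])*100,2),"dr",np.round((R.inv()*G).as_rotvec(degrees=True)/6,2))
def st():
    o=ctrl.get_obs();R=Q(o["eef_rot"])
    print("t",round(o["time_s"],2),"pos",np.round(o["eef_pos"],4),"F",np.round(o["wrist_force"],2),"T",np.round(o["torque"],2),"op",round(o["opening"],3),"g",round(o["grasp_force"],1),"toolx",np.round(R.apply([1,0,0]),3))
E
python3 - <<'E'
from h import *
goal((.4605,-.2098,.13),.105);goal((.4605,-.2098,.055),.105)
E
```

```text
xyz [ 33.56 -19.58  11.99] dr [-0.01 -0.    2.99]
xyz [ 33.56 -19.56  19.49] dr [-0.01 -0.    2.99]
```

>>> send_rows --dr '[[0, 0, 0.5], [0, 0, 1], [0, 0, 1.5], [0, 0, 2], [0, 0, 2.5], [0, 0, 3], [0, 0, 3], [0, 0, 3]]' --xyz '[[4.8, -2.8, 1.7], [9.6, -5.6, 3.4], [14.4, -8.4, 5.1], [19.2, -11.2, 6.8], [24, -14, 8.5], [28.8, -16.8, 10.2], [33.5, -19.6, 12], [33.5, -19.6, 12]]' --jaw '[100, 100, 100, 100, 100, 70, 60, 60]'

```text
time_s: 1.1
eef_pos: [0.4602, -0.2063, 0.1283]
eef_rot: [-0.002, 0.999, 0.054, -0.001]
wrist_force: [-0.0, -0.8, -0.4]
opening: 0.603
grasp_force: 0.0
```

```bash
python3 - <<'E'
from h import *
st();goal((.4605,-.2098,.055),.105)
E
```

```text
t 1.1 pos [ 0.4602 -0.2063  0.1283] F [-0.05 -0.83 -0.37] T [ 0.02 -0.08 -0.03] op 0.603 g 0.0 toolx [ 0.994  0.109 -0.003]
xyz [0.01 0.37 7.33] dr [-0.03  0.03  0.04]
```

>>> send_rows --dr '[[0, 0, 0], [0, 0, 0], [0, 0, 0], [0, 0, 0], [0, 0, 0], [0, 0, 0], [0, 0, 0], [0, 0, 0]]' --xyz '[[0, 0, 2.5], [0, 0, 5], [0, 0, 7.2], [0, 0, 7.4], [0, 0, 7.4], [0, 0, 7.4], [0, 0, 7.4], [0, 0, 7.4]]' --jaw '[60, 60, 60, 50, 0, 0, 0, 0]'

```text
time_s: 2.1
eef_pos: [0.4607, -0.2113, 0.0574]
eef_rot: [0.001, 0.999, 0.052, 0.001]
wrist_force: [-1.1, -1.1, 6.7]
opening: 0.172
grasp_force: 59.4
```

```bash
python3 - <<'E'
from h import *
st()
E
```

```text
t 2.1 pos [ 0.4607 -0.2113  0.0574] F [-1.09 -1.1   6.68] T [-0.15  0.25 -0.06] op 0.172 g 59.4 toolx [0.995 0.104 0.001]
```

>>> send_rows --dr '[[0, 0, 0], [0, 0, 0], [0, 0, 0], [0, 0, 0], [0, 0, 0], [0, 0, 0], [0, 0, 0], [0, 0, 0]]' --xyz '[[0, 0, -1], [0, 0, -2.5], [0, 0, -5], [0, 0, -7.5], [0, 0, -9], [0, 0, -9], [0, 0, -9], [0, 0, -9]]' --jaw '[0, 0, 0, 0, 0, 0, 0, 0]'

```text
time_s: 3.1
eef_pos: [0.4593, -0.21, 0.1452]
eef_rot: [-0.001, 0.999, 0.052, -0.001]
wrist_force: [-0.6, 0.4, -1.3]
opening: 0.176
grasp_force: 58.5
```

```bash
python3 - <<'E'
from h import *
st()
yaw=-.03
e=np.array([.6015,.074])-.0164*np.array([np.cos(yaw),np.sin(yaw)])
P=e-.08*np.array([np.cos(yaw),np.sin(yaw)]);print(e,P)
goal((*P,.12),yaw)
E
```

```text
t 3.1 pos [ 0.4593 -0.21    0.1452] F [-0.59  0.44 -1.26] T [ 0.01 -0.02  0.03] op 0.176 g 58.5 toolx [ 0.995  0.103 -0.002]
[0.58510738 0.07449193] [0.50514338 0.07689157]
xyz [  7.53 -28.06   2.55] dr [-0.01  0.02  1.28]
```

>>> send_rows --dr '[[0, 0, 0.2], [0, 0, 0.4], [0, 0, 0.6], [0, 0, 0.8], [0, 0, 1.0], [0, 0, 1.3], [0, 0, 1.3], [0, 0, 1.3]]' --xyz '[[1.2, -4.7, 0], [2.5, -9.4, 0], [3.8, -14.1, 0], [5.1, -18.8, 0], [6.3, -23.5, 0.5], [7.5, -28, 1.5], [7.5, -28, 2.5], [7.5, -28, 2.5]]' --jaw '[0, 0, 0, 0, 0, 0, 0, 0]'

```text
time_s: 4.1
eef_pos: [0.5044, 0.0756, 0.1198]
eef_rot: [0.0, 1.0, -0.016, -0.002]
wrist_force: [0.2, 0.1, -1.2]
opening: 0.175
grasp_force: 58.8
```

```bash
python3 - <<'E'
from h import *
st()
t=ctrl.camera("top");s=ctrl.camera("scene");st()
cv2.imwrite("pics/top1.png",t[:,:,::-1]);cv2.imwrite("pics/scene1.png",s[:,:,::-1])
cv2.imwrite("pics/c2.png",np.hstack([crop(t[:,:,::-1],176,141,80,80,5),crop(s[:,:,::-1],169,176,80,80,5)]))
E
```

```text
t 4.1 pos [0.5044 0.0756 0.1198] F [ 0.19  0.07 -1.2 ] T [ 0.04  0.02 -0.04] op 0.175 g 58.8 toolx [ 0.999 -0.031 -0.003]
t 4.2 pos [0.5054 0.0748 0.121 ] F [ 1.25 -0.4  -1.5 ] T [ 0.03  0.   -0.01] op 0.171 g 58.8 toolx [ 0.999 -0.034 -0.001]
```

View pics/c2.png

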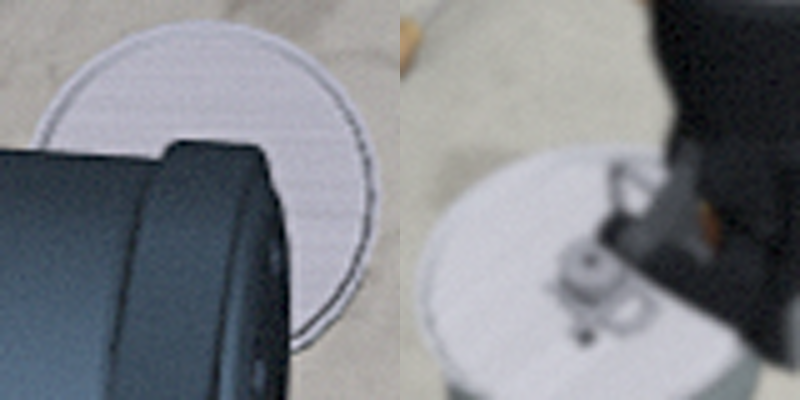

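The wrist blocks the top view. In the scene view the hook tip is at about crop (618,207), which is scene px (212.6,217.4). The head top is at crop (590,262), px (207,228.4), and the eye at crop (630,312), px (215,238.4).

```bash
python3 - <<'E'
from h import *
for z in(.090,.093):print("tip",z,onz("scene",(212.6,217.0),z))
print("pred tip px",px("scene",(.585,.0725,.0945)), px("scene",(.585,.0725,.0925)))
print("head",onz("scene",(207,228.4),.055),"eye",onz("scene",(215,238.4),.0422))
print("tri head",tri((215.5,179.1),(207,228.4)),tri((215.7,190.9),(215,238.4)))
s=cv2.imread("pics/scene1.png");cv2.imwrite("pics/c3.png",crop(s,196,200,40,50,12))
E
```

```text
tip 0.09 [0.58798321 0.06988176 0.09      ]
tip 0.093 [0.58603917 0.0715281  0.093     ]
pred tip px [212.56389427 217.07592411] [212.65836743 217.88998464]
head [0.60038041 0.07415836 0.055     ] eye [0.58352043 0.073869   0.0422    ]
tri head (array([0.60232034, 0.07293263, 0.0523615 ]), np.float64(0.00057882352648481)) (array([0.58427035, 0.0738858 , 0.0417533 ]), np.float64(0.0010491968323347847))
```

View pics/c3.png

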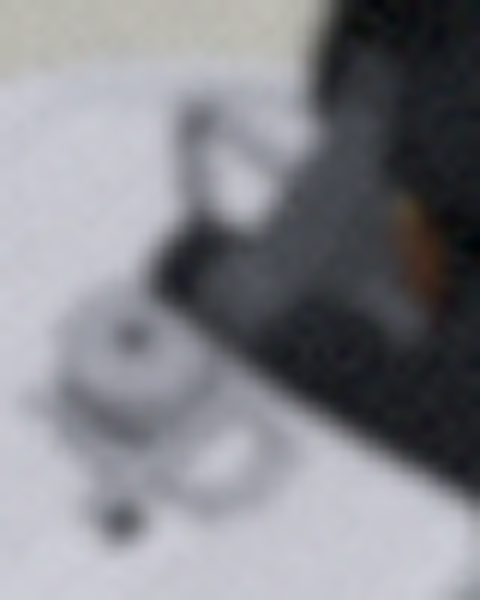

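```bash
python3 - <<'E'
from h import *
t=cv2.imread("pics/top0.png");hsv=cv2.cvtColor(t,cv2.COLOR_BGR2HSV)
print(hsv[209:232,379:395,1])
print("obs bend mid scene px (212.25,213.75); predicted bar px:",[px("scene",(.585,.0725,z)).round(2) for z in(.12,.11,.10)])
for uv in((384.5,213.0),(384.5,214)):print(onz("top",uv,.056))
st()
E
```

```text
[[124 117 118 124 117 119 120 124 118 111 115 119 126 127 118 120]
 [124 113 118 118 124 122 120 118 124 119 124 119 117 117 125 125]
 [116 116 119 117 120 126 126 126 117 116 113 122 118 112 122 115]
 [113 124 122 118 118 114 102 109 115 123 126 120 118 115 121 119]
 [131 118 116 136 130  43  51  51 113 140 116 121 120 115 114 118]
 [119 131 129 132  83  87  42  53  31 121 133 114 120 120 120 121]
 [119 118 128  68  79  31  35  41  37  53 128 113 123 118 124 116]
 [115 118 128  39  18  13  16  31  52  62 133 118 113 111 113 116]
 [122 122 127 124 131 145  72  23  47  56 128 121 122 115 123 114]
 [116 116 121 124 124 126 136  18  44  24 118 132 125 120 124 121]
 [118 128 119 121 119 124 131  24  38  36  46 127 115 123 120 115]
 [119 114 126 125 105 120 136  30  36  34  49 140 129 126 112 104]
 [116 114 122 119 127 134 125  30  43  32  47 127 122 120  65   9]
 [109 121 123 112 124 109  81   5  28  41   5  90  81  82  84  89]
 [ 43  64  74  81  79  82  91  62  26  40  17  93  90  88  91  91]
 [ 86  86  86  83  87  79  95  90  23  39  18  90  87  89  84  85]
 [ 89  90  89  89  90  85  94  95  18  40   8  81  93  81  77  86]
 [ 84  87  88  84  82  78  83 106   7  34  14  70  95  82  86  79]
 [ 86  81  86  93  80  88  83  95  33  31  23  28  90  83  90  72]
 [ 88  86  85  84  87  74  85  97  39  35  37  17 100  73  83  89]
 [ 83  83  82  82  69  77  77  94  70  31  40  36 100  78  88  79]
 [ 82  82  84  85  86  78  83  89  76  27  39   9  81  79  91  80]
 [ 84  82  80  82  89  74  80  84  82  19  35  15  94  93  78  74]]
obs bend mid scene px (212.25,213.75); predicted bar px: [array([211.33, 206.43]), array([211.82, 210.67]), array([212.3 , 214.82])]
[ 0.54172264 -0.19923186  0.056     ]
[ 0.54010746 -0.19916918  0.056     ]
t 4.2 pos [0.5054 0.0748 0.121 ] F [ 1.25 -0.4  -1.5 ] T [ 0.03  0.   -0.01] op 0.171 g 58.8 toolx [ 0.999 -0.034 -0.001]
```

>>> send_rows --dr '[[0, 0, 0], [0, 0, 0], [0, 0, 0], [0, 0, 0], [0, 0, 0], [0, 0, 0], [0, 0, 0], [0, 0, 0]]' --xyz '[[0, -0.18, 1], [0, -0.18, 2], [0, -0.18, 3], [0, -0.18, 3.8], [0, -0.18, 4.2], [0, -0.18, 4.4], [0, -0.18, 4.4], [0, -0.18, 4.4]]' --jaw '[0, 0, 0, 0, 0, 0, 0, 0]'

```text
time_s: 5.2
eef_pos: [0.5059, 0.0776, 0.0776]
eef_rot: [0.0, 1.0, -0.016, 0.0]
wrist_force: [0.3, -0.4, -0.7]
opening: 0.175
grasp_force: 58.8
```

```bash
python3 - <<'E'
from h import *
st()
s=ctrl.camera("scene")[:,:,::-1]
cv2.imwrite("pics/scene2.png",s);cv2.imwrite("pics/c4.png",crop(s,190,205,50,50,11));st()
E
```

```text
t 5.2 pos [0.5059 0.0776 0.0776] F [ 0.33 -0.37 -0.74] T [-0.02  0.01 -0.  ] op 0.175 g 58.8 toolx [ 0.999 -0.032  0.001]
t 5.25 pos [0.5059 0.0776 0.0776] F [ 0.45 -0.19 -0.28] T [ 0.01 -0.02  0.02] op 0.174 g 58.8 toolx [ 0.999 -0.032  0.001]
```

View pics/c4.png

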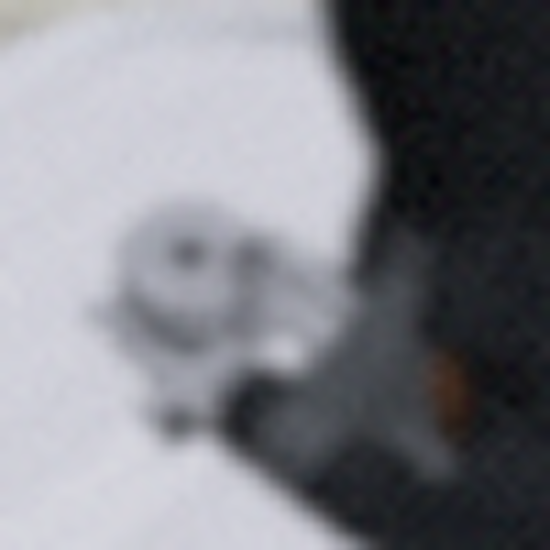

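The hook stands right by the head: its bend is at crop (255,250), scene px (213.2,227.7), and the bar runs down to the eye, which the finger hides.

```bash
python3 - <<'E'
from h import *
print(px("scene",(.5835,.0739,.077)),onz("scene",(213.0,227.7),.077),onz("scene",(213.0,227.7),.075))
goal((.5055,.0767,.0735),-.032)
E
```

```text
[213.4333009  225.08966869] [0.58025034 0.07817528 0.077     ] [0.5814976  0.07712429 0.075     ]
xyz [-0.04  0.09  0.41] dr [ 0.   -0.01 -0.  ]
```

>>> send_rows --dr '[[0, 0, 0], [0, 0, 0], [0, 0, 0], [0, 0, 0], [0, 0, 0], [0, 0, 0], [0, 0, 0], [0, 0, 0]]' --xyz '[[0, 0.08, 0.1], [0, 0.08, 0.2], [0, 0.08, 0.3], [0, 0.08, 0.4], [0, 0.08, 0.5], [0, 0.08, 0.5], [0, 0.08, 0.5], [0, 0.08, 0.5]]' --jaw '[0, 0, 0, 0, 0, 0, 0, 0]'

```text
time_s: 6.25
eef_pos: [0.5057, 0.0768, 0.0723]
eef_rot: [-0.0, 1.0, -0.016, 0.0]
wrist_force: [-0.4, -0.9, -0.5]
opening: 0.177
grasp_force: 58.8
```

>>> send_rows --dr '[[0, 0, 0], [0, 0, 0], [0, 0, 0], [0, 0, 0], [0, 0, 0], [0, 0, 0], [0, 0, 0], [0, 0, 0]]' --xyz '[[0, 0, 0.05], [0, 0, 0.1], [0, 0, 0.15], [0, 0, 0.2], [0, 0, 0.25], [0, 0, 0.3], [0, 0, 0.3], [0, 0, 0.3]]' --jaw '[0, 0, 0, 0, 0, 0, 0, 0]'

```text
time_s: 7.25
eef_pos: [0.5057, 0.0768, 0.0693]
eef_rot: [0.0, 1.0, -0.016, 0.0]
wrist_force: [0.0, 0.3, -0.0]
opening: 0.174
grasp_force: 58.8
```

>>> send_rows --dr '[[0, 0, 0], [0, 0, 0], [0, 0, 0], [0, 0, 0], [0, 0, 0], [0, 0, 0], [0, 0, 0], [0, 0, 0]]' --xyz '[[0, 0, 0.05], [0, 0, 0.1], [0, 0, 0.15], [0, 0, 0.2], [0, 0, 0.25], [0, 0, 0.25], [0, 0, 0.25], [0, 0, 0.25]]' --jaw '[0, 0, 0, 0, 0, 0, 0, 0]'

```text
time_s: 8.25
eef_pos: [0.5057, 0.0768, 0.0668]
eef_rot: [0.0, 1.0, -0.016, 0.0]
wrist_force: [-0.2, 0.1, 1.1]
opening: 0.176
grasp_force: 59.0
```

>>> send_rows --dr '[[0, 0, 0], [0, 0, 0], [0, 0, 0], [0, 0, 0], [0, 0, 0], [0, 0, 0], [0, 0, 0], [0, 0, 0]]' --xyz '[[0, 0, 0.05], [0, 0, 0.1], [0, 0, 0.15], [0, 0, 0.2], [0, 0, 0.2], [0, 0, 0.2], [0, 0, 0.2], [0, 0, 0.2]]' --jaw '[0, 0, 0, 0, 0, 0, 0, 0]'

```text
time_s: 9.25
eef_pos: [0.5056, 0.0768, 0.0649]
eef_rot: [-0.0, 1.0, -0.016, -0.0]
wrist_force: [-3.5, 0.1, 5.2]
opening: 0.175
grasp_force: 59.5
```

```bash
python3 - <<'E'
from h import *
s=ctrl.camera("scene")[:,:,::-1];st();ctrl.camera("scene");st();ctrl.camera("scene");st()
cv2.imwrite("pics/c5.png",np.hstack([crop(cv2.imread("pics/scene2.png"),165,195,85,85,4),crop(s,165,195,85,85,4)]))
E
```

```text
t 9.3 pos [0.5056 0.0768 0.0649] F [-3.69 -0.64  5.88] T [-0.02  0.15 -0.03] op 0.178 g 59.5 toolx [ 0.999 -0.032 -0.   ]
t 9.35 pos [0.5056 0.0768 0.0649] F [-4.24 -0.07  5.7 ] T [-0.03  0.18 -0.04] op 0.174 g 59.5 toolx [ 0.999 -0.032 -0.   ]
t 9.4 pos [0.5056 0.0768 0.0649] F [-3.6  -0.46  5.62] T [ 0.01  0.15 -0.03] op 0.174 g 59.5 toolx [ 0.999 -0.032 -0.   ]
```

View pics/c5.png

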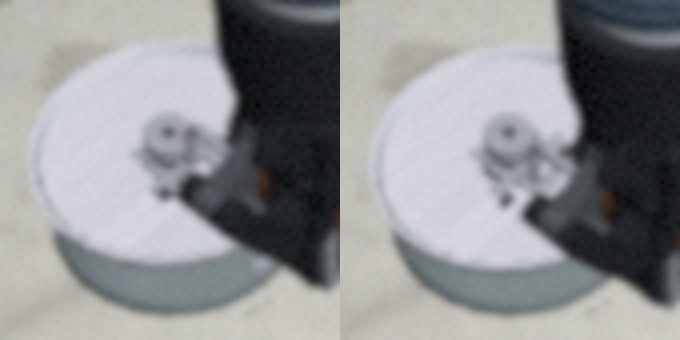

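Force is now 5.7 N up and 3.6 N toward -x. The tip is rubbing something on its shaft side, probably the column edge, which has only 1.2 mm of clearance. I'll lift, move back 1.5 mm and press again.

>>> send_rows --dr '[[0, 0, 0], [0, 0, 0], [0, 0, 0], [0, 0, 0], [0, 0, 0], [0, 0, 0], [0, 0, 0], [0, 0, 0]]' --xyz '[[0, 0, -0.1], [0, 0, -0.25], [-0.07, 0, -0.25], [-0.15, 0, -0.25], [-0.15, 0, -0.2], [-0.15, 0, -0.15], [-0.15, 0, -0.1], [-0.15, 0, -0.1]]' --jaw '[0, 0, 0, 0, 0, 0, 0, 0]'

```text
time_s: 10.4
eef_pos: [0.5044, 0.0768, 0.0659]
eef_rot: [0.0, 1.0, -0.016, 0.0]
wrist_force: [0.9, -0.5, 2.6]
opening: 0.175
grasp_force: 59.1
```

```bash
python3 - <<'E'
from h import *
for i in range(2):ctrl.camera("scene");st()
E
```

```text
t 10.45 pos [0.5044 0.0768 0.0659] F [ 1.63 -0.22  2.45] T [-0.06 -0.49 -0.02] op 0.174 g 59.1 toolx [ 0.999 -0.033  0.001]
t 10.5 pos [0.5044 0.0768 0.0659] F [ 1.63 -0.16  1.8 ] T [ 0.   -0.53 -0.02] op 0.176 g 59.1 toolx [ 0.999 -0.032  0.001]
```

>>> send_rows --dr '[[0, 0, 0], [0, 0, 0], [0, 0, 0], [0, 0, 0], [0, 0, 0], [0, 0, 0], [0, 0, 0], [0, 0, 0]]' --xyz '[[0, 0, 0.05], [0, 0, 0.1], [0, 0, 0.15], [0, 0, 0.2], [0, 0, 0.2], [0, 0, 0.2], [0, 0, 0.2], [0, 0, 0.2]]' --jaw '[0, 0, 0, 0, 0, 0, 0, 0]'

```text
time_s: 11.5
eef_pos: [0.5044, 0.0768, 0.0642]
eef_rot: [0.0, 1.0, -0.016, 0.0]
wrist_force: [-0.4, -0.2, 7.4]
opening: 0.175
grasp_force: 59.8
```

```bash
python3 - <<'E'
from h import *
for i in range(2):ctrl.camera("scene");st()
E
```

```text
t 11.55 pos [0.5044 0.0768 0.0642] F [-0.31  0.25  6.22] T [-0.11 -0.5  -0.04] op 0.173 g 59.8 toolx [ 0.999 -0.032  0.001]
t 11.6 pos [0.5044 0.0768 0.0642] F [-0.22 -0.63  6.53] T [-0.07 -0.56 -0.  ] op 0.177 g 59.8 toolx [ 0.999 -0.032  0.001]
```

```bash
python3 - <<'E'
from h import *
n=cv2.cvtColor(ctrl.camera("scene"),cv2.COLOR_RGB2GRAY).astype(float);cv2.imwrite("pics/scene3.png",n)
a=cv2.imread("pics/scene0.png",0).astype(float);b=cv2.imread("pics/scene2.png",0).astype(float)
for nm,(x,y,w,h) in dict(left=(168,215,26,40),back=(185,200,28,16),head=(200,222,14,14),bg=(130,180,40,40),lug=(196,235,14,14)).items():
    f=lambda i:cv2.resize(i[y:y+h,x:x+w],None,fx=4,fy=4).astype(np.float64)
    win=cv2.createHanningWindow((w*4,h*4),cv2.CV_64F)
    print(nm,[np.round(np.array(cv2.phaseCorrelate(f(a),f(i),win)[0])/4,2) for i in(b,n)])
print(px("scene",(.6,.13,.046)),px("scene",(.6,.13,.042)));st()
E
```

```text
left [array([0.01, 0.01]), array([-0.02, -0.02])]
back [array([-0.,  0.]), array([-0.05, -0.05])]
head [array([-0., -0.]), array([-0.,  0.])]
bg [array([-0.02,  0.03]), array([-0.  ,  0.01])]
lug [array([ 0.01, -0.01]), array([ 0.01, -0.06])]
[183.07811354 252.44245496] [183.37147459 253.91036872]
t 11.65 pos [0.5044 0.0768 0.0642] F [-0.69 -0.69  7.01] T [-0.08 -0.49 -0.05] op 0.172 g 59.8 toolx [ 0.999 -0.032  0.001][ WARN:0@0.804] global loadsave.cpp:1063 imwrite_ Unsupported depth image for selected encoder is fallbacked to CV_8U.
```

```bash
python3 - <<'E'
from h import *
c=cv2.imread("pics/c5.png",0)
c5=cv2.resize(c[:,340:],(85,85),interpolation=cv2.INTER_AREA)
I={k:cv2.imread(f"pics/{k}.png",0)[195:280,165:250] for k in("scene0","scene2","scene3")};I["c5"]=c5
for k,i in I.items():
    i=cv2.GaussianBlur(i,(0,0),1).astype(float);r=[]
    for x in(20,25,30,35,40):
        p=i[50:76,x];thr=(p.max()+p[15:24].min())/2;j=np.argmax(p<thr)
        r.append(round(50+j-1+(p[j-1]-thr)/(p[j-1]-p[j]),2))
    print(k,r)
E
```

```text
scene0 [np.float64(60.0), np.float64(62.55), np.float64(63.94), np.float64(64.47), np.float64(64.83)]
scene2 [np.float64(60.03), np.float64(62.57), np.float64(63.95), np.float64(64.45), np.float64(64.85)]
scene3 [np.float64(61.5), np.float64(63.8), np.float64(65.4), np.float64(65.91), np.float64(50.75)]
c5 [np.float64(61.45), np.float64(63.77), np.float64(65.46), np.float64(65.89), np.float64(50.75)]
```

The rim has sunk 1.44 px, about 3.9 mm, so the dish is at its stop. I'll ease off slightly and start pulling along -x.

>>> send_rows --dr '[[0, 0, 0], [0, 0, 0], [0, 0, 0], [0, 0, 0], [0, 0, 0], [0, 0, 0], [0, 0, 0], [0, 0, 0]]' --xyz '[[0, 0, -0.04], [-0.05, 0, -0.04], [-0.1, 0, -0.04], [-0.15, 0, -0.04], [-0.2, 0, -0.04], [-0.25, 0, -0.04], [-0.3, 0, -0.04], [-0.3, 0, -0.04]]' --jaw '[0, 0, 0, 0, 0, 0, 0, 0]'

```text
time_s: 12.65
eef_pos: [0.5017, 0.0769, 0.0645]
eef_rot: [0.0, 1.0, -0.016, 0.001]
wrist_force: [4.7, -0.1, 3.9]
opening: 0.173
grasp_force: 59.5
```

>>> send_rows --dr '[[0, 0, 0], [0, 0, 0], [0, 0, 0], [0, 0, 0], [0, 0, 0], [0, 0, 0], [0, 0, 0], [0, 0, 0]]' --xyz '[[0, 0, 0.05], [0, 0, 0.07], [-0.03, 0, 0.07], [-0.06, 0, 0.07], [-0.1, 0, 0.07], [-0.1, 0, 0.07], [-0.1, 0, 0.07], [-0.1, 0, 0.07]]' --jaw '[0, 0, 0, 0, 0, 0, 0, 0]'

```text
time_s: 13.65
eef_pos: [0.5015, 0.0768, 0.0641]
eef_rot: [0.0, 1.0, -0.016, 0.001]
wrist_force: [6.5, 0.1, 5.5]
opening: 0.175
grasp_force: 59.6
```

```bash
cat >> h.py <<'E'
def dish(k):
    "sink of the dish (mm) from the rim edge against scene0"
    def e(i):
        i=cv2.GaussianBlur(i[195:280,165:250],(0,0),1).astype(float);r=[]
        for x in(20,25,30,35):
            p=i[50:76,x];thr=(p.max()+p[15:24].min())/2;j=np.argmax(p<thr);r.append(50+j-1+(p[j-1]-thr)/(p[j-1]-p[j]))
        return np.array(r)
    c=ctrl.camera("scene")[:,:,::-1].copy();cv2.imwrite(f"pics/{k}.png",c)
    d=e(cv2.cvtColor(c,6))-e(cv2.imread("pics/scene0.png",0));print("sink mm",round(np.median(d)*4/1.5,2));st()
E
python3 -c "
from h import *
dish('d1');dish('d1')"
```

```text
sink mm 3.86
t 13.7 pos [0.5015 0.0768 0.0641] F [ 6.65 -0.46  5.4 ] T [-0.04 -1.64 -0.02] op 0.171 g 59.6 toolx [ 0.999 -0.033  0.003]
sink mm 3.83
t 13.75 pos [0.5015 0.0768 0.0641] F [ 6.55 -0.84  4.29] T [-0.02 -1.62  0.05] op 0.174 g 59.6 toolx [ 0.999 -0.033  0.003]
```

>>> send_rows --dr '[[0, 0, 0], [0, 0, 0], [0, 0, 0], [0, 0, 0], [0, 0, 0], [0, 0, 0], [0, 0, 0], [0, 0, 0]]' --xyz '[[-0.03, 0, 0.01], [-0.06, 0, 0.02], [-0.09, 0, 0.03], [-0.12, 0, 0.04], [-0.15, 0, 0.05], [-0.18, 0, 0.06], [-0.2, 0, 0.06], [-0.2, 0, 0.06]]' --jaw '[0, 0, 0, 0, 0, 0, 0, 0]'

```text
time_s: 14.75
eef_pos: [0.5009, 0.0767, 0.064]
eef_rot: [0.0, 1.0, -0.016, 0.003]
wrist_force: [11.5, -0.1, 2.8]
opening: 0.173
grasp_force: 59.4
```

```bash
python3 -c "
from h import *
dish('d2')"
```

```text
sink mm 3.89
t 14.8 pos [0.5009 0.0768 0.064 ] F [ 9.64 -0.48  3.15] T [-0.02 -2.16  0.03] op 0.174 g 59.4 toolx [ 0.999 -0.033  0.006]
```

>>> send_rows --dr '[[0, 0, 0], [0, 0, 0], [0, 0, 0], [0, 0, 0], [0, 0, 0], [0, 0, 0], [0, 0, 0], [0, 0, 0]]' --xyz '[[0, 0, 0.04], [-0.03, 0, 0.08], [-0.06, 0, 0.1], [-0.09, 0, 0.11], [-0.12, 0, 0.12], [-0.15, 0, 0.13], [-0.18, 0, 0.13], [-0.2, 0, 0.13]]' --jaw '[0, 0, 0, 0, 0, 0, 0, 0]'

```text
time_s: 15.8
eef_pos: [0.5003, 0.0767, 0.0634]
eef_rot: [0.0, 1.0, -0.016, 0.005]
wrist_force: [12.8, -0.0, 4.6]
opening: 0.17
grasp_force: 59.5
```

```bash
python3 -c "
from h import *
dish('d3')"
```

```text
sink mm 3.91
t 15.85 pos [0.5003 0.0767 0.0634] F [13.8   0.68  2.85] T [-0.02 -2.65  0.01] op 0.176 g 59.5 toolx [ 0.999 -0.033  0.009]
```

>>> send_rows --dr '[[0, 0, 0], [0, 0, 0], [0, 0, 0], [0, 0, 0], [0, 0, 0], [0, 0, 0], [0, 0, 0], [0, 0, 0]]' --xyz '[[0, 0, 0.02], [-0.03, 0, 0.04], [-0.06, 0, 0.06], [-0.09, 0, 0.07], [-0.12, 0, 0.08], [-0.15, 0, 0.09], [-0.18, 0, 0.1], [-0.2, 0, 0.1]]' --jaw '[0, 0, 0, 0, 0, 0, 0, 0]'

```text
time_s: 16.85
eef_pos: [0.4988, 0.0766, 0.0626]
eef_rot: [0.0, 1.0, -0.017, 0.005]
wrist_force: [13.2, -1.4, 4.2]
opening: 0.174
grasp_force: 59.4
```

```bash
python3 -c "
from h import *
dish('d4')"
```

```text
sink mm 3.86
t 16.9 pos [0.4986 0.0767 0.0626] F [13.26  0.02  4.42] T [-0.04 -2.66 -0.  ] op 0.178 g 59.4 toolx [ 0.999 -0.033  0.01 ]
```

>>> send_rows --dr '[[0, 0, 0], [0, 0, 0], [0, 0, 0], [0, 0, 0], [0, 0, 0], [0, 0, 0], [0, 0, 0], [0, 0, 0]]' --xyz '[[-0.04, 0, 0], [-0.08, 0, 0.01], [-0.12, 0, 0.02], [-0.16, 0, 0.02], [-0.2, 0, 0.03], [-0.24, 0, 0.03], [-0.28, 0, 0.04], [-0.3, 0, 0.04]]' --jaw '[0, 0, 0, 0, 0, 0, 0, 0]'

```text
time_s: 17.9
eef_pos: [0.4952, 0.0767, 0.0619]
eef_rot: [0.0, 1.0, -0.016, 0.004]
wrist_force: [12.6, -1.5, 4.2]
opening: 0.172
grasp_force: 59.5
```

```bash
python3 -c "
from h import *
dish('d5')"
```

```text
sink mm 3.88
t 17.95 pos [0.495  0.0767 0.0619] F [11.82 -1.99  4.1 ] T [-0.12 -2.53 -0.05] op 0.177 g 59.5 toolx [ 0.999 -0.033  0.009]
```

>>> send_rows --dr '[[0, 0, 0], [0, 0, 0], [0, 0, 0], [0, 0, 0], [0, 0, 0], [0, 0, 0], [0, 0, 0], [0, 0, 0]]' --xyz '[[-0.04, 0, 0], [-0.08, 0, 0], [-0.12, 0, 0], [-0.16, 0, 0], [-0.2, 0, 0], [-0.24, 0, 0], [-0.28, 0, 0], [-0.3, 0, 0]]' --jaw '[0, 0, 0, 0, 0, 0, 0, 0]'

```text
time_s: 18.95
eef_pos: [0.4896, 0.0772, 0.061]
eef_rot: [0.0, 1.0, -0.016, 0.002]
wrist_force: [4.9, 0.2, 6.1]
opening: 0.177
grasp_force: 59.8
```

```bash
python3 -c "
from h import *
dish('d6')"
```

```text
sink mm 3.88
t 19.0 pos [0.4895 0.0772 0.061 ] F [4.46 0.35 6.34] T [-0.09 -1.59  0.01] op 0.174 g 59.8 toolx [ 0.999 -0.033  0.003]
```

>>> send_rows --dr '[[0, 0, 0], [0, 0, 0], [0, 0, 0], [0, 0, 0], [0, 0, 0], [0, 0, 0], [0, 0, 0], [0, 0, 0]]' --xyz '[[0, 0, -0.08], [-0.1, 0, -0.08], [-0.2, 0, -0.08], [-0.3, 0, -0.08], [-0.4, 0, -0.08], [-0.5, 0, -0.08], [-0.6, 0, -0.08], [-0.6, 0, -0.08]]' --jaw '[0, 0, 0, 0, 0, 0, 0, 0]'

```text
time_s: 20.0
eef_pos: [0.4825, 0.0775, 0.0613]
eef_rot: [0.0, 1.0, -0.016, 0.0]
wrist_force: [3.4, -0.2, 6.3]
opening: 0.179
grasp_force: 59.8
```

```bash
python3 -c "
from h import *
dish('d7')"
```

```text
sink mm 3.87
t 20.05 pos [0.4825 0.0775 0.0613] F [ 3.39 -0.02  5.64] T [-0.04 -1.18 -0.04] op 0.175 g 59.8 toolx [ 0.999 -0.033  0.001]
```

>>> send_rows --dr '[[0, 0, 0], [0, 0, 0], [0, 0, 0], [0, 0, 0], [0, 0, 0], [0, 0, 0], [0, 0, 0], [0, 0, 0]]' --xyz '[[0, 0, -0.06], [-0.08, 0, -0.06], [-0.16, 0, -0.06], [-0.24, 0, -0.06], [-0.32, 0, -0.06], [-0.4, 0, -0.06], [-0.45, 0, -0.06], [-0.45, 0, -0.06]]' --jaw '[0, 0, 0, 0, 0, 0, 0, 0]'

```text
time_s: 21.05
eef_pos: [0.4774, 0.0777, 0.0616]
eef_rot: [0.0, 1.0, -0.016, -0.0]
wrist_force: [3.3, -0.7, 6.1]
opening: 0.17
grasp_force: 59.7
```

```bash
python3 -c "
from h import *
dish('d8')
s=cv2.imread('pics/d8.png');cv2.imwrite('pics/c6.png',crop(s,165,195,85,85,6))"
```

```text
sink mm 3.89
t 21.1 pos [0.4774 0.0777 0.0616] F [ 3.09 -0.93  5.5 ] T [-0.07 -1.25 -0.01] op 0.178 g 59.7 toolx [ 0.999 -0.032 -0.   ]
```

View pics/c6.png

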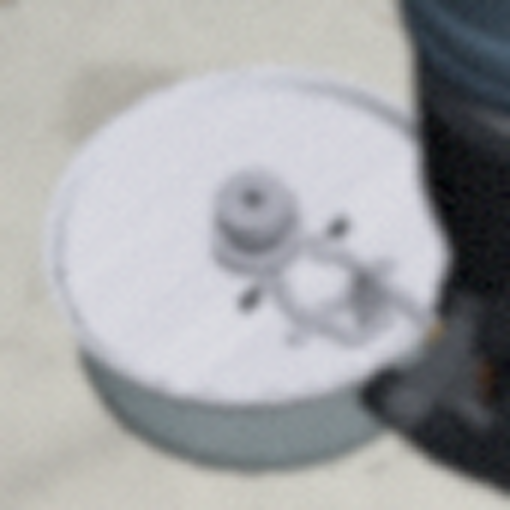

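The ring is off the shaft. Its loop centre is at crop (325,283), scene px (219.2,242.2), just ahead of the column, with the hook still in the eye.

```bash
python3 -c "
from h import *
print(onz('scene',(219.2,242.2),.040)-onz('scene',(207,228.4),.055))"
```

```text
[-0.0262983  -0.00030126 -0.015     ]
```

>>> send_rows --dr '[[0, 0, 0], [0, 0, 0], [0, 0, 0], [0, 0, 0], [0, 0, 0], [0, 0, 0], [0, 0, 0], [0, 0, 0]]' --xyz '[[0, 0, -0.1], [0, 0, -0.2], [0.08, 0, -0.3], [0.15, 0, -0.4], [0.15, 0, -0.5], [0.15, 0, -0.7], [0.15, 0, -0.9], [0.15, 0, -1.2]]' --jaw '[0, 0, 0, 0, 0, 0, 0, 0]'

```text
time_s: 22.1
eef_pos: [0.4791, 0.0776, 0.0737]
eef_rot: [-0.0, 1.0, -0.016, -0.0]
wrist_force: [-0.1, -0.2, -0.7]
opening: 0.177
grasp_force: 58.9
```

>>> send_rows --dr '[[0, 0, 0], [0, 0, 0], [0, 0, 0], [0, 0, 0], [0, 0, 0], [0, 0, 0], [0, 0, 0], [0, 0, 0]]' --xyz '[[0, 0, -0.5], [0, 0, -1], [0, 0, -2], [0, 0, -4], [0, 0, -6], [0, 0, -7.5], [0, 0, -7.5], [0, 0, -7.5]]' --jaw '[0, 0, 0, 0, 0, 0, 0, 0]'

```text
time_s: 23.1
eef_pos: [0.4787, 0.0777, 0.1481]
eef_rot: [-0.0, 1.0, -0.016, -0.0]
wrist_force: [-0.8, -0.3, -1.7]
opening: 0.173
grasp_force: 58.9
```

```bash
python3 -c "
from h import *
dish('d9')
s=cv2.imread('pics/d9.png');cv2.imwrite('pics/c7.png',crop(s,165,165,105,115,5))
goal((.4607,-.2113,.145),.104)"
```

```text
sink mm 0.43
t 23.15 pos [0.4786 0.0777 0.1478] F [ 0.06 -0.48 -0.69] T [-0.01  0.02  0.06] op 0.175 g 58.9 toolx [ 0.999 -0.033 -0.001]
xyz [-0.84 28.94  0.28] dr [-0.    0.01 -1.3 ]
```

View pics/c7.png

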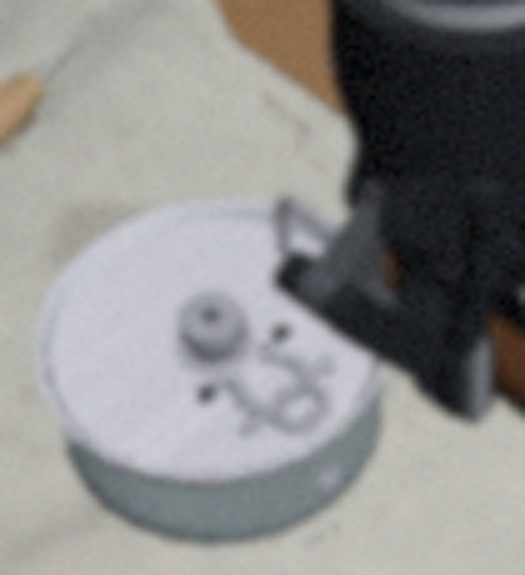

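The ring lies loose in the dish, clear of the spindle, and the hook is free. Now back to the rest.

>>> send_rows --dr '[[0, 0, -0.2], [0, 0, -0.4], [0, 0, -0.6], [0, 0, -0.8], [0, 0, -1], [0, 0, -1.3], [0, 0, -1.3], [0, 0, -1.3]]' --xyz '[[-0.1, 4.8, 0], [-0.3, 9.6, 0], [-0.4, 14.4, 0], [-0.5, 19.2, 0], [-0.7, 24, 0], [-0.8, 28.9, 0], [-0.8, 28.9, 0], [-0.8, 28.9, 0]]' --jaw '[0, 0, 0, 0, 0, 0, 0, 0]'

```text
time_s: 24.15
eef_pos: [0.4611, -0.2103, 0.1476]
eef_rot: [-0.001, 0.999, 0.051, -0.001]
wrist_force: [-0.9, 0.3, -0.8]
opening: 0.177
grasp_force: 59.0
```

```bash
python3 -c "
from h import *
ctrl.camera('top');ctrl.camera('top');s=ctrl.camera('scene')[:,:,::-1];st()
cv2.imwrite('pics/s10.png',s);cv2.imwrite('pics/c8.png',crop(s,300,100,120,120,5))
goal((.4607,-.2113,.068),.104)"
```

```text
t 24.3 pos [ 0.4616 -0.2096  0.1481] F [ 0.17 -0.07 -0.44] T [0.03 0.02 0.  ] op 0.175 g 59.0 toolx [ 0.994  0.105 -0.001]
xyz [-0.11  0.17  8.01] dr [-0.01  0.01  0.01]
```

View pics/c8.png

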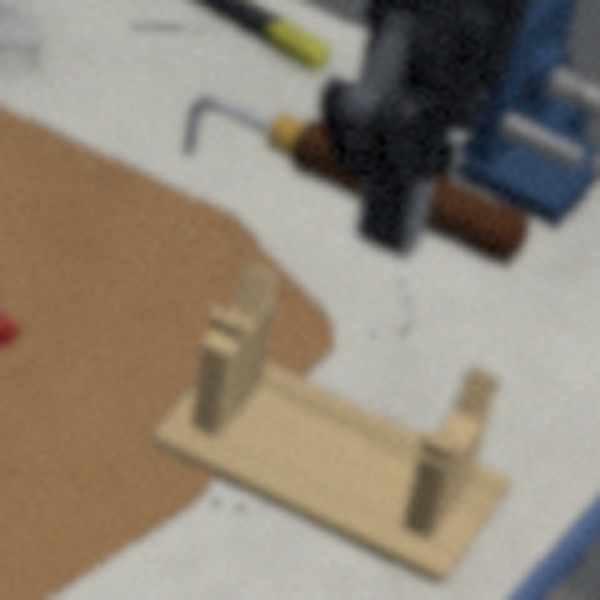

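The pick is held level over the empty rest, with the hook at crop (190,150). I'll lower it.

>>> send_rows --dr '[[0, 0, 0], [0, 0, 0], [0, 0, 0], [0, 0, 0], [0, 0, 0], [0, 0, 0], [0, 0, 0], [0, 0, 0]]' --xyz '[[-0.1, 0.15, 2], [-0.1, 0.15, 4], [-0.1, 0.15, 6], [-0.1, 0.15, 7.5], [-0.1, 0.15, 8.2], [-0.1, 0.15, 8.6], [-0.1, 0.15, 8.8], [-0.1, 0.15, 8.8]]' --jaw '[0, 0, 0, 0, 0, 0, 0, 0]'

```text
time_s: 25.3
eef_pos: [0.4611, -0.2128, 0.0609]
eef_rot: [0.0, 0.999, 0.052, 0.0]
wrist_force: [-0.5, -0.2, -0.5]
opening: 0.175
grasp_force: 59.0
```

>>> send_rows --dr '[[0, 0, 0], [0, 0, 0], [0, 0, 0], [0, 0, 0], [0, 0, 0], [0, 0, 0], [0, 0, 0], [0, 0, 0]]' --xyz '[[0, -0.1, 0.1], [0, -0.1, 0.2], [0, -0.1, 0.3], [0, -0.1, 0.35], [0, -0.1, 0.35], [0, -0.1, 0.35], [0, -0.1, 0.35], [0, -0.1, 0.35]]' --jaw '[0, 0, 0, 0, 0, 0, 0, 0]'

```text
time_s: 26.3
eef_pos: [0.4611, -0.2117, 0.0581]
eef_rot: [0.0, 0.999, 0.052, 0.0]
wrist_force: [-1.7, 1.9, 8.6]
opening: 0.178
grasp_force: 60.4
```

Contact with the rest at 8.6 N. I'll ease up 1 mm, open, then leave.

>>> send_rows --dr '[[0, 0, 0], [0, 0, 0], [0, 0, 0], [0, 0, 0], [0, 0, 0], [0, 0, 0], [0, 0, 0], [0, 0, 0]]' --xyz '[[0, 0, -0.1], [0, 0, -0.1], [0, 0, -0.1], [0, 0, -0.1], [0, 0, -0.1], [0, 0, -0.1], [0, 0, -0.1], [0, 0, -0.1]]' --jaw '[0, 0, 25, 35, 50, 60, 60, 60]'

```text
time_s: 27.3
eef_pos: [0.4609, -0.2116, 0.0581]
eef_rot: [0.0, 0.999, 0.052, 0.0]
wrist_force: [-0.7, -0.0, -0.0]
opening: 0.597
grasp_force: 0.0
```

>>> send_rows --dr '[[0, 0, 0], [0, 0, 0], [0, 0, 0], [0, 0, 0], [0, 0, 0], [0, 0, 0], [0, 0, 0], [0, 0, 0]]' --xyz '[[0, 0, -1], [0, 0, -3], [0, 0, -6], [0, 0, -10], [0, 0, -15], [-3, 8, -15], [-6, 13, -15], [-8, 18, -15]]' --jaw '[60, 60, 60, 60, 60, 60, 60, 60]'

```text
time_s: 28.3
eef_pos: [0.4022, -0.3911, 0.2094]
eef_rot: [0.001, 0.999, 0.052, 0.0]
wrist_force: [0.8, 0.1, 0.2]
opening: 0.6
grasp_force: 0.0
```

```bash
python3 -c "
from h import *
t=ctrl.camera('top')[:,:,::-1];s=ctrl.camera('scene')[:,:,::-1];st()
cv2.imwrite('pics/t11.png',t);cv2.imwrite('pics/s11.png',s)
a=np.hstack([crop(t,176,141,80,80,5),crop(s,169,196,80,80,5)])
b=np.hstack([crop(t,350,205,80,100,4)[:200*2],crop(s,325,145,80,100,4)])
cv2.imwrite('pics/c9.png',cv2.resize(np.vstack([a,np.pad(b,((0,0),(0,160),(0,0)))]),(600,600)))"
```

```text
t 28.4 pos [ 0.4007 -0.3952  0.2093] F [1.02 0.4  0.2 ] T [-0.01  0.    0.01] op 0.601 g 0.0 toolx [0.995 0.098 0.   ]
```

View pics/c9.png

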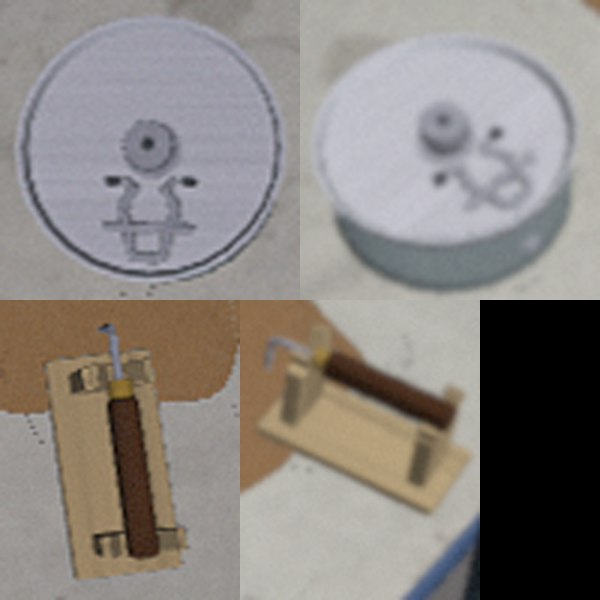

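The ring lies loose about 24 mm out: its eye moved from crop (149,187) to (149,243). The pick is back in both notches, as at the start, and the gripper is clear.

```bash
python3 -c "
from bench import ctrl
print(ctrl.hand_in())"
```

```text
the job is handed in; nothing more can be done
None
```

The job is handed in at about 28 s of the 61 s allowed; hand-in returned no verdict. The ring was pried off and lies loose in the dish about 24 mm from the spindle's axis, the pick is back in both notches of its rest, and the gripper is clear of everything.

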